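# Release the ratchet and fold a recipe stand flat

### The job

Fold the tilted wooden back of the recipe stand down flat so the stand can be put away: first press the red pawl tab fully down with a fingertip to free the ratchet, then push the back down until it rests flat on its stop. Do not force the back down against the engaged ratchet, leave the pawl pressed free, do not lift or shift the stand, and leave the other things on the worktop where they are.

Things in the scene. Friction and masses are not known exactly. Their poses are not given: they have to be found in the camera images.
- stand: Recipe stand, loose, about 2.6 kg, rubber feet: grey base plate 12 mm high, from x = -88 to +155 mm and y = -113 to +95 mm. Origin on the worktop straight under the hinge axis; z up, x points from the tab's side (front) to where the back folds down, y is parallel to the hinge. Cheeks at y = +-83 mm carry the hinge 56 mm up.
- hinge (a point): Middle of the hinge axis of the wooden back, 56 mm above the stand's origin, axes as the stand's.
- backrest (a joint): Hinge of the wooden back. 0 = raised, 1.10 rad (63 degrees) above level, leaning to the stand's +x; grows as it is pushed down; 1.10 = flat, hard stop. Elevation = 1.10 minus the value. Starts at 0 to 0.07; with the pawl engaged the teeth stop it at 0.12 to 0.16. A stiff hinge (0.45 Nm, 4 to 5 N at push_point) holds it wherever it is left.
- push_point (a point): Mid-width point on the upper (front) face of the wooden back, 110 mm from the hinge axis along the back, 8.5 mm off the axis; moves with it. The back: plain board 150 mm wide, 9 mm thick, ends 165 mm from the hinge; a lip 22 mm high stands on its face 10 to 18 mm from the axis. Flat, this point is 64.5 mm above the worktop, 110 mm along the stand's +x from the hinge.
- pawl (a joint): Red bell-crank pawl at the stand's -y side. 0 = engaged in the teeth of the steel wheel on the hinge; grows as its tab is pressed down; 0.5 rad = fully down, hard stop; clear of the teeth from 0.3. No spring: a stiff pivot (0.08 Nm, about 2 N at the tab) holds it where it is left.
- pawl_tab (a point): Middle of the upper face of the red ribbed thumb tab of the pawl (30 mm along the stand's x, 32 mm along y). Engaged: its outer edge tips up 0.25 rad, 72 mm before (-x) the hinge axis, 100 mm to its -y side, 55 mm above the worktop. Press straight down, best on its outer (-x) half; the middle sinks about 22 mm to the stop, where the outer edge tips down 0.25 rad.
- jam: Jam jar with red lid, loose, 64 mm across, 90 mm high, beside the stand, on the pawl's side. Bystander. Origin at the centre of its underside.
- garlic_bulb: Garlic bulb, loose, about 60 mm, beyond the +x end of the stand. Bystander. Origin at the centre of its underside.
- glass: Shot glass, loose, 48 mm across, 61 mm high, beside the stand, on the pawl's side. Bystander. Origin at the centre of its underside.
- lemon_a: Lemon, loose, 71 x 53 x 51 mm, on the left of the worktop. Bystander. Origin at the centre of its underside.
- can: Drinks can, loose, 53 mm across, 134 mm high, on the right of the worktop. Bystander. Origin at the centre of its underside.

How it is judged:
On the way, in this order (a step that is already met when the one before it is completed fails the run):
1. the pawl is pressed free while the back is still raised (value of joint pawl above 0.36 rad and value of joint backrest below 0.22 rad), for 0.2 s.
2. the back is pushed down flat with the pawl free (value of joint backrest above 1.04 rad and value of joint pawl above 0.3 rad), for 0.2 s.
At the end, for the whole second after the job is handed in: The back lies flat (within 0.06 rad of its stop), the pawl is still clear of the teeth (0.3 rad or more) and the stand is at rest, level on the worktop (all of step 2 and linear speed of stand below 0.02 m/s and angle between stand's own z axis and vertical below 0.06 rad and height (world z) of stand below 0.01 m); the robot touches nothing.
It fails at once if the back is forced down against the engaged pawl (past 0.22 rad with the pawl under 0.25 rad) (value of joint backrest above 0.22 rad and value of joint pawl below 0.25 rad).
It fails at once if the stand is shifted by more than 40 mm, lifted by 15 mm or tipped by 0.15 rad (distance of stand from where it was at the start of the episode above 0.04 m or height (world z) of stand above 0.015 m or angle between stand's own z axis and vertical above 0.15 rad).
It fails at once if a bystander is moved by more than 30 mm (distance of any of jam, garlic_bulb, glass, lemon_a, can from where it was at the start of the episode above 0.03 m).
It fails at once if a jar, glass or can is tipped by more than 0.3 rad (angle between any of jam, glass, can's own z axis and vertical above 0.3 rad).
It also fails if it takes over 40 s, if anything falls off the work surface, if the arm or the gripper's body presses on something with over 40 N, if the wrist force passes 120 N, or if a joint passes its speed limit or range.

### The arm

A 7-joint arm with a two-finger parallel gripper is mounted at the origin on a cart in front of the work surface, level with it; the furniture and walls round the work are solid. World frame = base frame: x ahead of the robot, y to its left, z up, the work surface at z = 0. Lengths are in m, angles in rad, forces in N, time in s.
With the tool pointing down it reaches from about 0.4 to 0.925 m from the base axis. Payload 4.1 kg.
Tool frame: the origin (TCP) lies at the very end of the fingers, on their centre line; the grasp point (between the pads) lies 19 mm behind it; z points along the fingers, y is the line along which they close (so a half turn about z gives the same grasp; the last joint's range is limited). The gripper opens to 85 mm and grips with 20 to 120 N. Pads are 22 mm wide; open, the fingers measure 114 mm over their backs; the gripper's body (76 mm by 85 mm) begins 54 mm behind the grasp point. The pads swing forward as they close: fully open they stand 13 mm farther back than shut.
Start: joints at [-1.444, 0.398, 0.045, 1.537, -0.019, 1.207, -0.051], TCP at [0.146, 0.634, 0.231] pointing down, gripper open.
Joint ranges: [-2.82, 2.82], [-0.49, 2.23], [-1.37, 1.46], [0, 2.46], [-1.36, 4.5], [0.23, 2], [-2.94, 2.94]. Speed limits (rad/s): [2.57, 2.57, 3.14, 3.14, 3.14, 3.14, 3.14].

### API

Orientations are given as a 3x3 rotation matrix whose columns are the frame's x, y, z axes.
In Python, from cell import r, snapshot gives the robot as it stands. The module is installed in compiled form; this text tells all that it offers.
- The arm moves only by the tool arm_command, never from a script. Its argument "series" is a list of rows, each a list of 3 entries, a list of its own where there are three numbers: the shift along the tool's x, y, z in units of 40 mm (1.0 is 40 mm), then the turn, a rotation vector about the tool's x, y, z in units of 8 degrees (1.0 is 8 degrees), then the opening, from -1 (shut) to 1 (fully open). A call has 1 to 8 rows; each row shifts and turns the commanded pose from where the row before left it, along the tool's axes as they then stand; what a row does not reach is not made up. A row lasts 1/10 s, in which the tool goes at most 50 mm and 8.59 degrees, less where a joint would pass 70% of its speed; a pose out of reach is approached as far as the arm can. A call is refused whole if a number of a shift passes 1 or a number of a turn 1, either way. A call with a gripper value outside its range is refused whole. The fingers move at their own pace and stop on an object; "newtons" is the grip in N (left out, the last holds). Time passes only in rows, so rows that do not move let the fingers close. It gives the time, the measured TCP pose, the force, the opening and the grip force at its end, in the units of the state.
- r.read_state(): the state, without advancing time (a new reading comes with each control period).
- snapshot(name): name is "side" or "top" or "wrist"; returns a dict with "img" (384x512x3 uint8, red, green, blue), "depth" (384x512 float32, m along the optical axis (not along the pixel's ray), 0 where there is no reading), "intrinsics" (3x3 intrinsics, pixels), "k1" (the pictures are not rectified: a ray, as slopes to the right and down, at radius r is drawn at 1 + k1 r^2 times it, then the intrinsics apply), "xyz" and "attitude" of the camera in the world. Camera axes: x right, y down, z forward; pixel columns grow to the right and rows downward; lengths in m; the calibration is good to about 2 mm. A picture is of the moment at which its call begins.
- r.close_job(): hands the job in; it is judged then, once.
The state is a dict: "t": time; "qpos": joint angles; "qvel": joint speeds; "tau": joint torques, N m; "eef_pos": TCP position; "orientation": TCP orientation; "ft_force": force on the tool from outside, world axes, zero at the start; "torque": the same for the moment, N m; "gripper_width": opening from 0.0 (shut) to 1.0 (fully open); "grip_force": force on a finger pad.
Only numpy, scipy, OpenCV 4.12 (cv2) and the standard library are available. Lean on these libraries where they do the work, as an engineer would, in place of code of your own. Each camera call takes 0.05 s, during which the arm holds its last target. There are 200 camera calls.

## Working session

There is one attempt and no reset: what is moved stays moved. The work goes in short steps, Python scripts to look and compute and a tool call to move; the robot and the scene stay as the last step left them, time stands still between calls to the robot, and variables do not carry over. Pictures are saved under pics/ and viewed, at most 10 in all, crops included, and the job is handed in when it is done.

Besides the shell and the picture viewer there is one more tool, called after "Request:" as name(argument=value, ...), one argument or row to a line, values as JSON. arm_command: Moves the arm, as the interface text tells. Its arguments: {"type":"object","properties":{"series":{"type":"array"},"newtons":{"type":"number"}},"required":["series"]}

```bash
mkdir -p pics
cat > h.py <<'E'
import numpy as np, cv2, pickle
from cell import r, snapshot
def take(n,tag):
    s=snapshot(n); pickle.dump(s,open(f'pics/{tag}.pkl','wb')); cv2.imwrite(f'pics/{tag}.png',cv2.cvtColor(s['img'],cv2.COLOR_RGB2BGR)); return s
def load(tag): return pickle.load(open(f'pics/{tag}.pkl','rb'))
def ray(s,u,v):
    K=s['intrinsics']; d=cv2.undistortPoints(np.array([[[u,v]]],float),K,np.array([s['k1'],0,0,0,0.]))[0,0]
    return np.array([d[0],d[1],1.])
def R(s):
    return np.array(s['attitude']).reshape(3,3)
def pt(s,u,v,z=None):
    "world point by depth, or at height z"
    d=R(s)@ray(s,u,v); o=np.array(s['xyz'])
    if z is None: return o+d*s['depth'][int(round(v)),int(round(u))]
    return o+d*(z-o[2])/d[2]
def tri(a,b):
    "least squares meeting of rays [(s,u,v),...]"
    A=np.zeros((3,3));c=np.zeros(3);P=[]
    for s,u,v in (a,b):
        d=R(s)@ray(s,u,v);d/=np.linalg.norm(d);M=np.eye(3)-np.outer(d,d);A+=M;c+=M@s['xyz'];P.append((M,s['xyz']))
    p=np.linalg.solve(A,c);return p,[np.linalg.norm(M@(p-o)) for M,o in P]
E
python3 - <<'E'
from h import *
np.set_printoptions(precision=4,suppress=True)
a=[take(n,n+'0') for n in('top','side')]
for s in a: print(s['xyz'],s['attitude'],s['k1'],s['intrinsics'])
i=np.hstack([cv2.imread('pics/top0.png'),cv2.imread('pics/side0.png')])
for k in r.read_state().items(): print(k)
E
```

```text
[-0.0116 -0.2735  1.4917] [[ 0.4209 -0.8213  0.3851]
 [-0.9071 -0.3818  0.1773]
 [ 0.0015 -0.424  -0.9057]] 0.030383776910654893 [[496.5671   0.     257.2018]
 [  0.     496.5671 191.6023]
 [  0.       0.       1.    ]]
[0.3912 0.9799 1.0324] [[-0.9789 -0.149   0.1399]
 [-0.2036  0.6516 -0.7308]
 [ 0.0178 -0.7438 -0.6681]] -0.03178555013698183 [[368.5004   0.     259.4167]
 [  0.     368.5004 189.981 ]
 [  0.       0.       1.    ]]
('t', 0.1)
('qpos', array([-1.444 ,  0.3992,  0.045 ,  1.5377, -0.0187,  1.2069, -0.0507]))
('qvel', array([-0.0037, -0.0011, -0.0006, -0.0023,  0.0025,  0.0013, -0.0009]))
('tau', array([  0.0039, -47.626 ,   1.3703, -25.4946,   0.012 ,   0.005 ,
         0.    ]))
('eef_pos', array([0.1454, 0.633 , 0.2303]))
('orientation', array([[-0.9746,  0.2238, -0.0003],
       [ 0.2238,  0.9746, -0.0018],
       [-0.0001, -0.0018, -1.    ]]))
('ft_force', array([ 0.2351, -0.0849,  0.1957]))
('torque', array([-0.0097, -0.0175, -0.0335]))
('grip_force', 0.0)
('gripper_width', 0.9965730014359159)
```

View pics/top0.png

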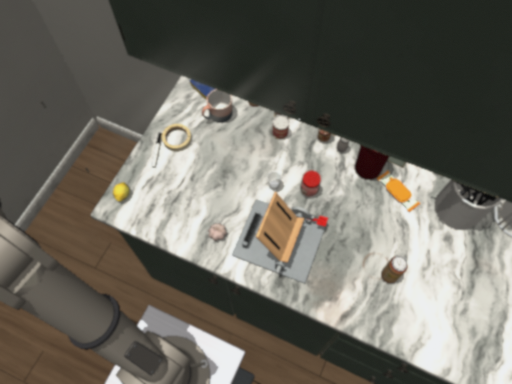

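View pics/side0.png

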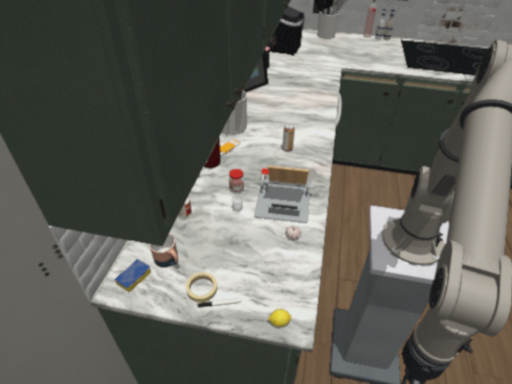

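The top view shows the stand at about (280,238), its red tab at (321,221), the jam jar at (311,182), the glass at (275,183) and the garlic at (217,232). In the side view the stand is at (284,195) and its tab at about (265,174). I'll enlarge both views.

Run:
```python
from h import *
a=cv2.resize(cv2.imread('pics/top0.png')[160:290,205:340],None,fx=2.96,fy=4,interpolation=3)
a=cv2.resize(cv2.imread('pics/top0.png')[160:290,205:340],(540,520),interpolation=2)
cv2.imwrite('pics/c1.png',a)
b=cv2.resize(cv2.imread('pics/side0.png')[150:250,215:325],(660,600),interpolation=2)
cv2.imwrite('pics/c2.png',b)
```

```text
(no output)
```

View pics/c1.png

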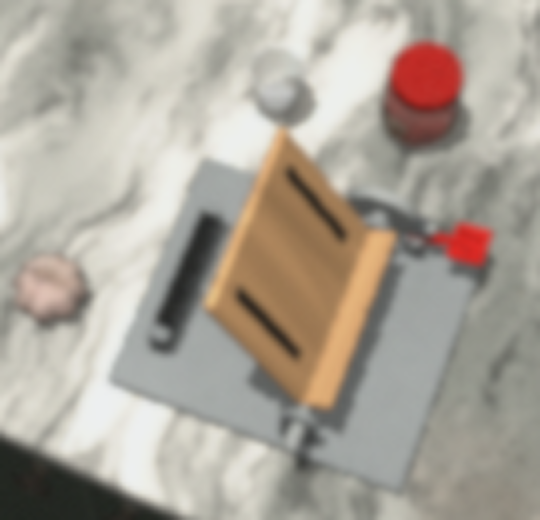

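View pics/c2.png

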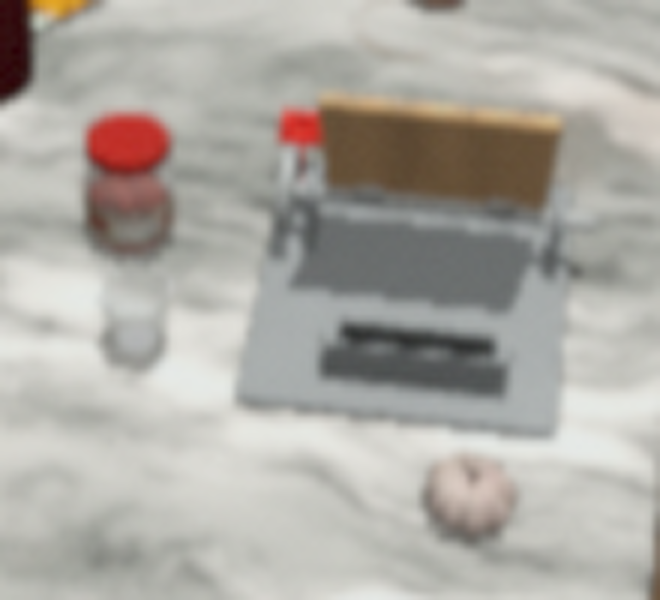

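The c1 crop (4x, offset 205,160) shows these positions:
- **Base corners:** +x-y at (207,160), +x+y at (112,382), -x+y at (402,488).
- **Tab:** (468,244).
- **Board:** top edge from (282,130) to (208,305), lip near (390,235) to (320,405).

The c2 crop (6x, offset 215,150) shows these:
- **Base corners:** (240,402) and (555,435).
- **Tab:** (300,128).
- **Board:** top corners at (320,95) and (560,120).

```bash
cat >> h.py <<'E'
np.set_printoptions(precision=4,suppress=True)
def c1(u,v): return 205+u/4-.375,160+v/4-.375
def c2(u,v): return 215+u/6-.42,150+v/6-.42
E
python3 - <<'E'
from h import *
T,S=load('top0'),load('side0')
for n,p,q in [('tab',(468,244),(300,128)),('bt-y',(282,130),(320,95)),('bt+y',(208,305),(560,120)),('c+-',(207,160),(240,402)),('c++',(112,382),(555,435)),('garlic',(50,287),(470,495)),('jamlid',(427,75),(127,143))]:
    print(n,*tri((T,*c1(*p)),(S,*c2(*q))), pt(T,*c1(*p)),pt(S,*c2(*q)))
P=np.array([pt(T,*c1(*p),.012)[:2] for p in [(207,160),(112,382),(402,488)]]+[pt(S,*c2(*p),.012)[:2] for p in[(240,402),(555,435)]])
M=np.array([[155,-113],[155,95],[-88,95],[155,-113],[155,95]])/1e3
m,p=M.mean(0),P.mean(0);H=(M-m).T@(P-p)
a=np.arctan2(H[0,1]-H[1,0],H[0,0]+H[1,1]);Q=np.array([[np.cos(a),-np.sin(a)],[np.sin(a),np.cos(a)]])
o=p-Q@m;print('yaw',a,np.degrees(a),'origin',o,'res',P-(o+M@Q.T))
for n,x in [('tab',(-.072,-.1)),('push flat',(.11,0)),('topedge',(.075,0))]: print(n,o+Q@x)
print(pt(T,*c1(282,85),.061),pt(T,*c1(282,105),0), pt(S,*c2(135,340),0))
E
```

```text
tab [ 0.5978 -0.2159  0.0504] [np.float64(0.0022611072504805253), np.float64(0.0022611072504805253)] [ 0.5926 -0.2159  0.057 ] [ 0.5981 -0.2062  0.0595]
bt-y [ 0.5605 -0.0682  0.1996] [np.float64(0.002186264733994479), np.float64(0.002186264733994536)] [ 0.5591 -0.0676  0.1973] [ 0.5621 -0.0662  0.2022]
bt+y [ 0.4158 -0.0762  0.2007] [np.float64(0.0011213890982553125), np.float64(0.0011213890982552255)] [ 0.4147 -0.076   0.2005] [ 0.4167 -0.0706  0.2056]
c+- [0.594  0.0083 0.0023] [np.float64(0.0002444547625281777), np.float64(0.0002444547625281525)] [0.5909 0.0067 0.0106] [0.5931 0.0116 0.0058]
c++ [ 0.3909 -0.0051  0.0044] [np.float64(0.0006417451790275124), np.float64(0.0006417451790274788)] [ 0.3877 -0.0066  0.0136] [0.3915 0.0008 0.0109]
garlic [0.4362 0.0708 0.0196] [np.float64(0.000614301923907675), np.float64(0.0006143019239078619)] [0.4296 0.0664 0.0392] [0.4358 0.0904 0.0417]
jamlid [ 0.7028 -0.1342  0.0835] [np.float64(0.0009957141564197335), np.float64(0.0009957141564198885)] [ 0.6971 -0.135   0.0924] [ 0.7006 -0.1235  0.0932]
yaw 1.6432621690380742 94.15198691939491 origin [ 0.493  -0.1498] res [[-0.0041 -0.0065]
 [ 0.0012 -0.0042]
 [ 0.0011  0.0022]
 [-0.0026  0.0045]
 [ 0.0045  0.004 ]]
tab [ 0.5979 -0.2144]
push flat [ 0.485  -0.0401]
topedge [ 0.4875 -0.075 ]
[ 0.6557 -0.0297  0.061 ] [ 0.6671 -0.0268  0.    ] [ 0.6745 -0.0342  0.    ]
```

Run:
```python
from h import *
for t in('top0','side0'):
    s=load(t); P=[]
    for v in range(0,384,6):
        for u in range(0,512,6):
            if s['depth'][v,u]>0: P.append(pt(s,u,v))
    P=np.array(P); m=(P[:,2]>.25)&(P[:,0]>.45)&(P[:,1]>-.6)&(P[:,1]<.7); Q=P[m]
    print(t,len(Q),Q.min(0),Q.max(0)); 
    for lo in np.arange(.25,1.3,.15):
        k=Q[(Q[:,2]>=lo)&(Q[:,2]<lo+.15)]; print(lo,len(k),k[:,0].min() if len(k) else '')
```

```text
top0 1415 [ 0.6732 -0.5978  0.3465] [0.7226 0.4739 0.9132]
0.25 50 0.6952373448513358
0.4 414 0.673248810964448
0.55 491 0.6912244975428519
0.7000000000000001 391 0.6908114324148018
0.8500000000000001 69 0.692233034272169
1.0 0 
1.1500000000000001 0 
1.3000000000000003 0 
side0 1623 [ 0.6758 -0.5352  0.2516] [1.0246 0.6978 0.8868]
0.25 162 0.7010022530833626
0.4 386 0.6757627573507101
0.55 459 0.6968071659520096
0.7000000000000001 510 0.6963086891356227
0.8500000000000001 106 0.6975918190773308
1.0 0 
1.1500000000000001 0 
1.3000000000000003 0
```

Request:
arm_command(
  series=[
    [[0,0,-0.7],[0,0,-1],-1],
    [[0,0,-0.6],[0,0,-1],-1],
  ],
  newtons=40,
)

```text
t: 0.3
eef_pos: [0.1453, 0.6329, 0.2829]
orientation: [[-0.998, -0.059, -0.0], [-0.059, 0.998, -0.003], [0.0, -0.002, -1.0]]
ft_force: [0.1, 0.3, -0.3]
gripper_width: 0.688
grip_force: 0.0
```

Request:
arm_command(
  series=[
    [[-1,-0.7,0],[0,0,0],-1],
    [[-1,-0.7,0],[0,0,0],-1],
    [[-1,-0.7,0],[0,0,0],-1],
    [[-1,-0.7,0],[0,0,0],-1],
    [[-1,-0.7,0],[0,0,0],-1],
    [[-0.6,-1,0],[0,0,0],-1],
    [[0,-1,0],[0,0,0],-1],
    [[0,-1,0],[0,0,0],-1],
  ],
)

```text
t: 1.1
eef_pos: [0.3839, 0.3836, 0.2825]
orientation: [[-0.999, -0.052, -0.001], [-0.052, 0.999, -0.001], [0.001, -0.001, -1.0]]
ft_force: [-0.0, 0.4, 0.4]
gripper_width: -0.002
grip_force: 0.0
```

Request:
arm_command(
  series=[
    [[0,-1,0],[0,0,0],-1],
    [[0,-1,0],[0,0,0],-1],
    [[0,-1,0],[0,0,0],-1],
    [[0,-1,0],[0,0,0],-1],
    [[0,-1,0],[0,0,0],-1],
    [[0,-1,0],[0,0,0],-1],
    [[0,-1,0],[0,0,0],-1],
    [[0,-1,0],[0,0,0],-1],
  ],
)

```text
t: 1.9
eef_pos: [0.3997, 0.0646, 0.283]
orientation: [[-0.999, -0.054, -0.0], [-0.054, 0.999, 0.0], [0.0, 0.0, -1.0]]
ft_force: [0.3, -0.3, 0.3]
gripper_width: -0.0
grip_force: 0.0
```

Run:
```python
from h import *
s=load('top0'); P=np.array([[*pt(s,u,v),u,v] for v in range(0,200,2) for u in range(100,512,2) if s['depth'][v,u]>0])
m=(P[:,2]>.25)&(P[:,0]<.688)&(P[:,0]>.6); Q=P[m]; print(len(Q)); print(Q[np.argsort(Q[:,1])][::max(1,len(Q)//25)])
print(r.read_state()['eef_pos'], r.read_state()['qpos'])
```

```text
53
[[  0.6746  -0.1551   0.45   330.     124.    ]
 [  0.6734  -0.1516   0.4404 328.     126.    ]
 [  0.6769  -0.1487   0.4515 328.     122.    ]
 [  0.6758  -0.1463   0.4334 326.     126.    ]
 [  0.676   -0.144    0.4498 326.     122.    ]
 [  0.6735  -0.1418   0.4337 324.     126.    ]
 [  0.6746  -0.1404   0.4404 324.     124.    ]
 [  0.6758  -0.138    0.4553 324.     120.    ]
 [  0.6741  -0.1367   0.4295 322.     126.    ]
 [  0.6713  -0.1351   0.4507 322.     122.    ]
 [  0.6876  -0.1335   0.454  324.     116.    ]
 [  0.6749  -0.1294   0.442  320.     122.    ]
 [  0.676   -0.1281   0.4486 320.     120.    ]
 [  0.677   -0.123    0.4439 318.     120.    ]
 [  0.674   -0.0592   0.4435 294.     112.    ]
 [  0.674   -0.0579   0.4602 294.     108.    ]
 [  0.6774  -0.0529   0.435  292.     112.    ]
 [  0.675   -0.0524   0.4555 292.     108.    ]
 [  0.6741  -0.0486   0.4368 290.     112.    ]
 [  0.6761  -0.0463   0.4589 290.     106.    ]
 [  0.6727  -0.0433   0.4442 288.     110.    ]
 [  0.6764  -0.0425   0.4299 288.     112.    ]
 [  0.6769  -0.0402   0.4628 288.     104.    ]
 [  0.6753  -0.0365   0.4453 286.     108.    ]
 [  0.6748  -0.0357   0.4629 286.     104.    ]
 [  0.678   -0.0303   0.438  284.     108.    ]
 [  0.6772  -0.0296   0.456  284.     104.    ]]
[0.3997 0.0646 0.283 ] [-0.7157 -0.1163  0.4127  2.0054  0.0488  1.2433  1.3032]
```

Request:
arm_command(
  series=[
    [[-0.3,-1,0],[0,0,0],-1],
    [[-0.3,-1,0],[0,0,0],-1],
    [[-0.3,-1,0],[0,0,0],-1],
    [[-0.4,-1,0],[0,0,0],-1],
    [[-0.5,-1,0],[0,0,0],-1],
    [[-0.5,-1,0],[0,0,0],-1],
    [[-0.5,-1,0.4],[0,0,0],-1],
    [[-0.5,-0.4,0.9],[0,0,0],-1],
  ],
)

```text
t: 2.7
eef_pos: [0.5497, -0.2281, 0.2333]
orientation: [[-0.999, -0.049, 0.006], [-0.049, 0.999, -0.005], [-0.006, -0.005, -1.0]]
ft_force: [-0.1, 0.4, 0.2]
gripper_width: -0.001
grip_force: 0.0
```

Request:
arm_command(
  series=[
    [[-0.5,0,1],[0,0,0],-1],
    [[-0.5,0,1],[0,0,0],-1],
    [[0,0,0.2],[0,0,0],-1],
    [[0,0,0],[0,0,0],-1],
  ],
)

```text
t: 3.1
eef_pos: [0.5862, -0.2195, 0.1414]
orientation: [[-0.999, -0.054, -0.005], [-0.054, 0.999, 0.001], [0.005, 0.001, -1.0]]
ft_force: [0.7, -0.2, 0.2]
gripper_width: -0.001
grip_force: 0.0
```

Run:
```python
from h import *
T=take('top','top1');W=take('wrist','wr1');S=take('side','side1')
print(r.read_state()['eef_pos'],W['xyz'])
a=cv2.resize(cv2.imread('pics/top1.png')[190:260,270:350],(560,490),interpolation=2)
cv2.imwrite('pics/t1.png',a)
b=cv2.resize(cv2.imread('pics/side1.png')[140:200,235:315],(560,420))
w=cv2.imread('pics/wr1.png'); 
cv2.imwrite('pics/m1.png',np.vstack([np.hstack([cv2.resize(a,(390,340)),cv2.resize(b,(390,340))]),np.pad(cv2.resize(w,(346,260)),((0,0),(0,434),(0,0)))]))
```

```text
[ 0.5881 -0.2211  0.1457] [ 0.5038 -0.2255  0.2857]
```

View pics/m1.png

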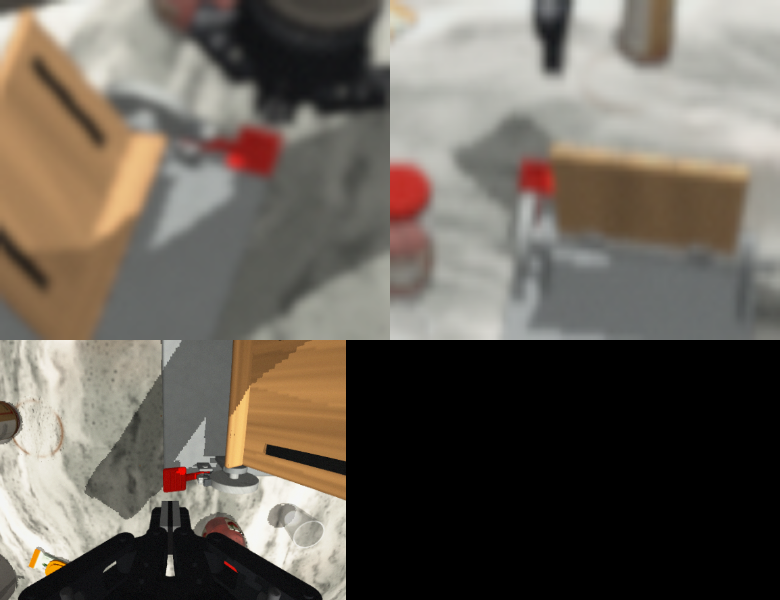

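The wrist view shows the red tab at about (259,207) in wrist pixels, just ahead of the fingertip, with the jar to the lower right. I'll locate the tab from the wrist depth.

Run:
```python
from h import *
W=load('wr1'); i=W['img'].astype(int); m=(i[...,0]>120)&(i[...,1]<70)&(i[...,2]<70)
m[:180]=0;m[230:]=0;m[:,:235]=0;m[:,280:]=0
v,u=np.where(m);print(len(u),u.min(),u.max(),v.min(),v.max())
P=np.array([pt(W,a,b) for a,b in zip(u,v)]);print(np.median(P,0),np.percentile(P,[2,98],axis=0))
for c in[(u.min(),v.mean()),((u.min()+u.max())/2,v.mean())]: print(pt(W,*c,.055))
```

```text
1164 241 279 187 224
[ 0.5956 -0.215   0.0545] [[ 0.5817 -0.2288  0.0483]
 [ 0.6111 -0.1997  0.058 ]]
[ 0.5964 -0.2295  0.055 ]
[ 0.5955 -0.2136  0.055 ]
```

Request:
arm_command(
  series=[
    [[-0.15,0,1],[0,0,0],-1],
    [[0,0,0.9],[0,0,0],-1],
    [[0,0,0],[0,0,0],-1],
    [[0,0,0],[0,0,0],-1],
  ],
)

```text
t: 3.65
eef_pos: [0.5943, -0.2204, 0.0693]
orientation: [[-0.999, -0.053, 0.002], [-0.053, 0.999, -0.001], [-0.002, -0.001, -1.0]]
ft_force: [0.4, -1.0, 0.0]
gripper_width: 0.003
grip_force: 0.0
```

Request:
arm_command(
  series=[
    [[0,0,0.1],[0,0,0],-1],
    [[0,0,0.1],[0,0,0],-1],
    [[0,0,0.1],[0,0,0],-1],
    [[0,0,0.1],[0,0,0],-1],
    [[0,0,0],[0,0,0],-1],
  ],
)

```text
t: 4.15
eef_pos: [0.5939, -0.2199, 0.0512]
orientation: [[-0.999, -0.053, 0.0], [-0.053, 0.999, -0.0], [-0.0, -0.0, -1.0]]
ft_force: [1.0, -0.4, 0.8]
gripper_width: -0.001
grip_force: 0.2
```

Request:
arm_command(
  series=[
    [[0,0,0.1],[0,0,0],-1],
    [[0,0,0.1],[0,0,0],-1],
    [[0,0,0.1],[0,0,0],-1],
    [[0,0,0],[0,0,0],-1],
  ],
)

```text
t: 4.55
eef_pos: [0.5935, -0.2198, 0.0386]
orientation: [[-0.999, -0.053, -0.001], [-0.053, 0.999, 0.0], [0.001, 0.0, -1.0]]
ft_force: [-0.3, -0.7, 0.8]
gripper_width: 0.0
grip_force: 0.3
```

Request:
arm_command(
  series=[
    [[0,0,0.1],[0,0,0],-1],
    [[0,0,0.05],[0,0,0],-1],
    [[0,0,0],[0,0,0],-1],
  ],
)

```text
t: 4.85
eef_pos: [0.5937, -0.2201, 0.0339]
orientation: [[-0.999, -0.053, -0.0], [-0.053, 0.999, 0.0], [0.0, 0.0, -1.0]]
ft_force: [-1.5, -1.7, 7.2]
gripper_width: -0.001
grip_force: 3.2
```

Request:
arm_command(
  series=[
    [[0,0,0.08],[0,0,0],-1],
    [[0,0,0],[0,0,0],-1],
    [[0,0,0],[0,0,0],-1],
  ],
)

```text
t: 5.15
eef_pos: [0.5939, -0.2202, 0.033]
orientation: [[-0.999, -0.053, 0.001], [-0.053, 0.999, 0.001], [-0.001, 0.001, -1.0]]
ft_force: [-6.1, 1.6, 19.3]
gripper_width: -0.001
grip_force: 9.5
```

Run:
```python
from h import *
s=r.read_state();print(s['ft_force'],s['eef_pos'])
W=take('wrist','wr2')
i=W['img'].astype(int); m=(i[...,0]>120)&(i[...,1]<70)&(i[...,2]<70);m[:150]=0;m[280:]=0;m[:,:220]=0;m[:,290:]=0
v,u=np.where(m);P=np.array([pt(W,a,b) for a,b in zip(u,v)]);print(len(u),np.percentile(P,[2,50,98],axis=0))
for y in np.arange(-.235,-.19,.005):
    k=P[abs(P[:,1]-y)<.0025]
    if len(k): print(y,len(k),np.median(k[:,2]))
```

```text
[-6.0659  1.5709 19.2915] [ 0.5939 -0.2202  0.033 ]
927 [[ 0.5814 -0.2336  0.0261]
 [ 0.5856 -0.2168  0.0314]
 [ 0.5981 -0.2006  0.0349]]
-0.235 62 0.027187610530064465
-0.22999999999999998 184 0.028554633094535042
-0.22499999999999998 108 0.029681904522310426
-0.21999999999999997 92 0.030846184064437787
-0.21499999999999997 121 0.03255728564654031
-0.20999999999999996 162 0.03382583300089162
-0.20499999999999996 127 0.03315613367816736
-0.19999999999999996 71 0.03304098651595533
```

Request:
arm_command(
  series=[
    [[0,0,-0.3],[0,0,0],-1],
    [[0,0,-0.8],[0,0,0],-1],
    [[0,0,-1],[0,0,0],-1],
    [[0,0,-1],[0,0,0],-1],
    [[0.7,0.5,-0.3],[0,0,0],-1],
    [[0.9,0.6,0],[0,0,0],-1],
    [[1,0.5,0],[0,0,0],-1],
    [[0,0,0],[0,0,0],-1],
  ],
)

```text
t: 6.0
eef_pos: [0.4791, -0.1576, 0.1637]
orientation: [[-0.998, -0.054, -0.009], [-0.054, 0.998, 0.007], [0.008, 0.008, -1.0]]
ft_force: [0.1, -0.3, 0.4]
gripper_width: -0.003
grip_force: 0.0
```

Run:
```python
from h import *
T=take('top','top3');S=take('side','side3');W=take('wrist','wr3')
print(r.read_state()['eef_pos'],r.read_state()['ft_force'])
a=cv2.resize(cv2.imread('pics/top3.png')[180:280,235:345],(396,360),interpolation=2)
b=cv2.resize(cv2.imread('pics/side3.png')[140:230,235:334],(396,360),interpolation=2)
w=cv2.resize(cv2.imread('pics/wr3.png'),(320,240))
cv2.imwrite('pics/m3.png',np.vstack([np.hstack([a,b]),np.pad(w,((0,0),(0,472),(0,0)))]))
```

```text
[ 0.4871 -0.1606  0.1662] [ 0.2705 -0.3082  0.4713]
```

View pics/m3.png

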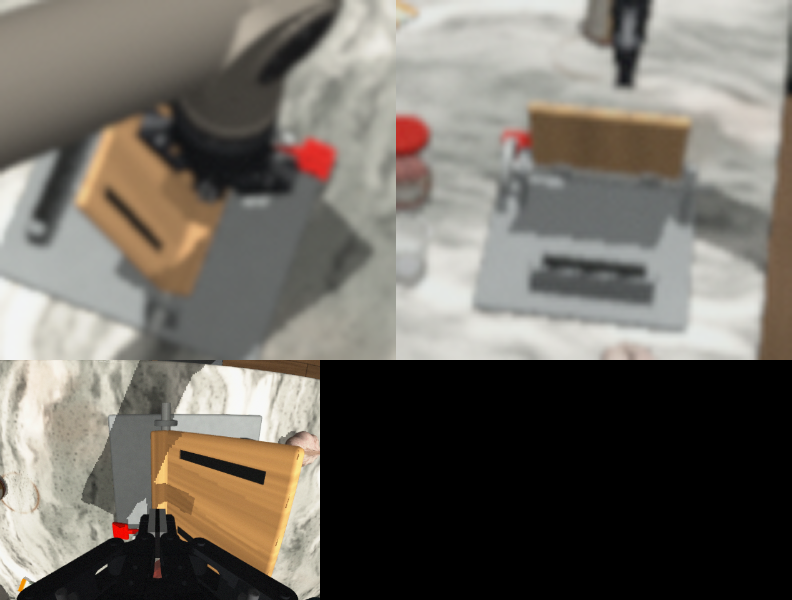

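The tab is down, with its outer edge tilted downwards. The board is still raised, and the fingertip is in front of its face near mid-width. Next I'll approach the face and push along the arc.

Request:
arm_command(
  series=[
    [[0,0.5,0.1],[0,0,0],-1],
    [[0,0.4,0.1],[0,0,0],-1],
    [[0,0.15,0.05],[0,0,0],-1],
    [[0,0,0],[0,0,0],-1],
    [[0,0,0],[0,0,0],-1],
  ],
)

```text
t: 6.65
eef_pos: [0.4849, -0.1204, 0.1563]
orientation: [[-0.999, -0.053, 0.001], [-0.053, 0.999, -0.001], [-0.001, -0.001, -1.0]]
ft_force: [-0.1, -0.2, -0.2]
gripper_width: 0.002
grip_force: 0.0
```

Request:
arm_command(
  series=[
    [[0,0.12,0.07],[0,0,0],-1],
    [[0,0.12,0.07],[0,0,0],-1],
    [[0,0.12,0.07],[0,0,0],-1],
    [[0,0,0],[0,0,0],-1],
  ],
)

```text
t: 7.05
eef_pos: [0.4836, -0.1048, 0.1475]
orientation: [[-0.999, -0.054, 0.0], [-0.054, 0.999, -0.0], [-0.0, -0.0, -1.0]]
ft_force: [-0.4, -0.8, 0.9]
gripper_width: 0.005
grip_force: 0.2
```

Request:
arm_command(
  series=[
    [[0,0.22,0.14],[0,0,0],-1],
    [[0,0.22,0.17],[0,0,0],-1],
    [[0,0.2,0.185],[0,0,0],-1],
    [[0,0,0],[0,0,0],-1],
  ],
)

```text
t: 7.45
eef_pos: [0.4813, -0.0773, 0.1265]
orientation: [[-0.998, -0.056, -0.002], [-0.056, 0.998, 0.001], [0.002, 0.001, -1.0]]
ft_force: [-0.4, 0.0, -0.3]
gripper_width: -0.001
grip_force: 0.0
```

Request:
arm_command(
  series=[
    [[0,0.185,0.21],[0,0,0],-1],
    [[0,0.16,0.22],[0,0,0],-1],
    [[0,0.14,0.24],[0,0,0],-1],
    [[0,0,0],[0,0,0],-1],
  ],
)

```text
t: 7.85
eef_pos: [0.48, -0.0586, 0.0994]
orientation: [[-0.999, -0.055, -0.003], [-0.055, 0.999, 0.001], [0.003, 0.001, -1.0]]
ft_force: [-0.3, -0.1, 0.4]
gripper_width: -0.003
grip_force: 0.0
```

Run:
```python
from h import *
T=take('top','top4');S=take('side','side4');W=take('wrist','wr4')
print(r.read_state()['eef_pos'],r.read_state()['ft_force'])
a=cv2.resize(cv2.imread('pics/top4.png')[180:280,235:345],(396,360),interpolation=2)
b=cv2.resize(cv2.imread('pics/side4.png')[140:230,235:334],(396,360),interpolation=2)
w=cv2.resize(cv2.imread('pics/wr4.png'),(320,240))
cv2.imwrite('pics/m4.png',np.vstack([np.hstack([a,b]),np.pad(w,((0,0),(0,472),(0,0)))]))
```

```text
[ 0.4809 -0.0595  0.1008] [-0.7671 -0.0347  0.7473]
```

View pics/m4.png

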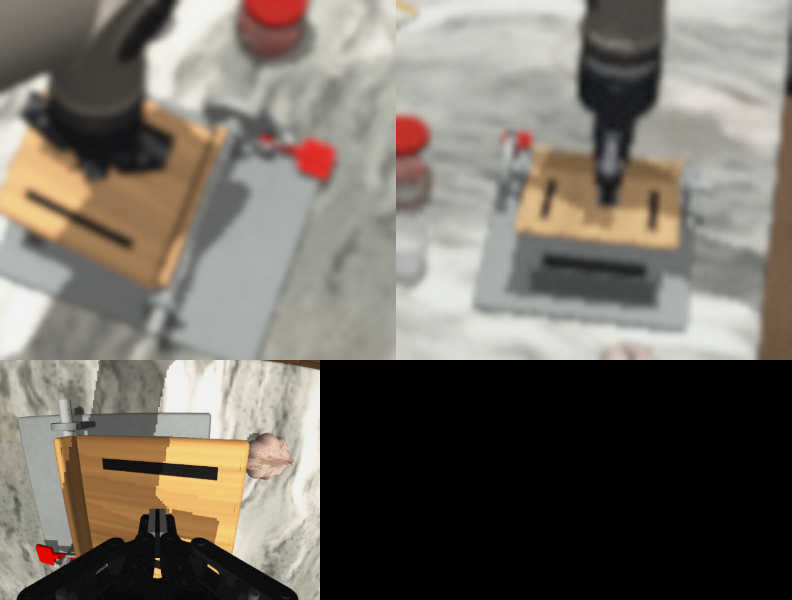

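The board is going down (elevation about 0.35 rad), the tab is still pressed, and the stand hasn't moved. Next I'll finish the arc.

Request:
arm_command(
  series=[
    [[0,0.115,0.25],[0,0,0],-1],
    [[0,0.09,0.26],[0,0,0],-1],
    [[0,0.05,0.2],[0,0,0],-1],
    [[0,0,0],[0,0,0],-1],
    [[0,0,0],[0,0,0],-1],
  ],
)

```text
t: 8.5
eef_pos: [0.4798, -0.0494, 0.0721]
orientation: [[-0.999, -0.054, -0.002], [-0.054, 0.999, 0.001], [0.002, 0.001, -1.0]]
ft_force: [-0.5, -0.3, 0.7]
gripper_width: -0.002
grip_force: 0.0
```

Request:
arm_command(
  series=[
    [[0,0.02,0.1],[0,0,0],-1],
    [[0,0,0.1],[0,0,0],-1],
    [[0,0,0],[0,0,0],-1],
    [[0,0,0],[0,0,0],-1],
  ],
)

```text
t: 8.9
eef_pos: [0.4805, -0.0488, 0.0646]
orientation: [[-0.999, -0.054, 0.0], [-0.054, 0.999, 0.001], [-0.0, 0.001, -1.0]]
ft_force: [0.1, -0.4, 0.8]
gripper_width: 0.004
grip_force: 0.5
```

Request:
arm_command(
  series=[
    [[0,0,0.05],[0,0,0],-1],
    [[0,0,0.05],[0,0,0],-1],
    [[0,0,0],[0,0,0],-1],
    [[0,0,0],[0,0,0],-1],
  ],
)

```text
t: 9.3
eef_pos: [0.4807, -0.0488, 0.064]
orientation: [[-0.999, -0.053, -0.001], [-0.053, 0.999, 0.004], [0.001, 0.004, -1.0]]
ft_force: [-11.5, 2.5, 37.5]
gripper_width: -0.003
grip_force: 18.9
```

Hard stop reached (37 N at z = 0.064). I'll retract and check.

Request:
arm_command(
  series=[
    [[0,0,-0.3],[0,0,0],-1],
    [[0,0,-0.8],[0,0,0],-1],
    [[0,0,-1],[0,0,0],-1],
    [[0,0,-1],[0,0,0],-1],
    [[0,0,-0.5],[0,0,0],-1],
    [[0,0,0],[0,0,0],-1],
    [[0,0,0],[0,0,0],-1],
    [[0,0,0],[0,0,0],-1],
  ],
)

```text
t: 10.1
eef_pos: [0.4794, -0.049, 0.2033]
orientation: [[-0.999, -0.054, -0.003], [-0.054, 0.999, -0.0], [0.003, -0.0, -1.0]]
ft_force: [0.5, 1.0, -1.0]
gripper_width: 0.001
grip_force: 0.0
```

Run:
```python
from h import *
W=take('wrist','wr5')
i=W['img'].astype(int); m=(i[...,0]>110)&(i[...,1]<70)&(i[...,2]<70);m[:200]=0;m[:,150:]=0
v,u=np.where(m);P=np.array([pt(W,a,b) for a,b in zip(u,v)]);print('red',len(u),np.percentile(P,[2,50,98],axis=0)) if len(u) else 0
wd=(i[...,0]-i[...,2]>50)&(i[...,1]>70); v,u=np.where(wd);P=np.array([pt(W,a,b) for a,b in zip(u,v)])
P=P[(abs(P[:,0]-.49)<.06)&(P[:,1]>-.11)&(P[:,1]<.01)&(P[:,2]>.03)&(P[:,2]<.12)]
c=np.linalg.lstsq(np.c_[P[:,:2],np.ones(len(P))],P[:,2],rcond=None)[0];print(len(P),'slopes',c[:2],'z',np.median(P[:,2]))
S=load('side0');S2=take('side','side5')
print(r.read_state()['eef_pos'],r.read_state()['ft_force'])
```

```text
red 583 [[ 0.5819 -0.3881  0.0111]
 [ 0.5948 -0.2153  0.0329]
 [ 0.7956 -0.1719  0.0391]]
11589 slopes [ 0.     -0.0005] z 0.06385791881436448
[ 0.4795 -0.0491  0.2033] [ 0.646  -0.4709 -0.1072]
```

View pics/wr5.png

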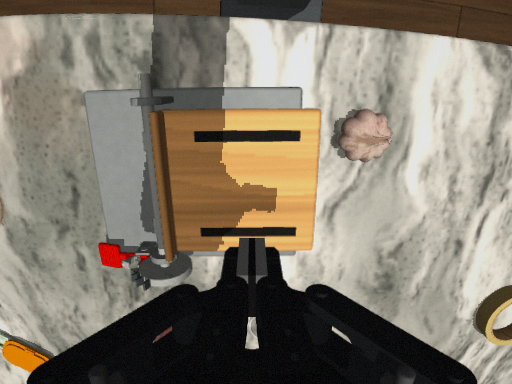

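The board at about (240,180) lies flat: its slope is about 0 and z is 0.064. The tab at (110,255) is fully down at z 0.033, the garlic is untouched, and the arm is clear. I'll hand in the job.

```bash
python3 -c "
from cell import r
print(r.close_job())"
```

```text
the job is handed in; nothing more can be done
None
```

I pressed the pawl fully down and folded the back flat on its stop, with the pawl left free, the stand not visibly shifted and the gripper clear; the job is handed in (about 10 s used), but no verdict came back.

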